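# Put the teal jar away and latch the flammables cabinet

### The job

Put the teal paint jar away in the yellow flammables cabinet: stand it upright on the pulled-out spill tray in front of the two tins already there, slide the tray fully home, then swing the door shut and press it home until its sprung latch snaps in and the door stays shut by itself. Set the jar down gently, do not slam or force the door, and leave the other things on the bench where they are.

Things in the scene. Friction and masses are not known exactly. Their poses are not given: they have to be found in the camera images.
- cabinet: Small yellow steel flammables cabinet, 230 deep (x) by 290 wide (y) by 147 high, fixed to the bench. Origin: centre of its underside; +x points into it, so its open front is the plane x = -115 mm, +y is its left. Roof underside 135 mm up.
- teal_jar: The jar to put away: teal plastic paint jar with a red lid, round, 58 mm across, 62 mm high, 0.1 to 0.2 kg. Origin: centre of its underside, z up. Grasp it round the body from above; the lid does not come off.
- spill_tray (a joint): How far the spill tray is pulled out of the cabinet (m): 0 fully home against its stop, 0.12 to 0.135 at the start. It slides along the cabinet's x with about 1.5 to 3 N of friction and stays where it is left.
- tray_floor (a point): Centre of the spill tray's floor (top face, 43 mm above the bench), axes as the cabinet's, moves with the tray. Aluminium, 170 by 170 mm, rim 12 mm above the floor. Two solvent tins (51 mm across, 58 high) are fixed on its rear half at x = +50, y = +40 and -42 mm; the space before them, about x = -20 mm, y = 0, is for the teal jar.
- tray_handle (a point): Middle of the top bar of the tray's handle, an upright steel loop on the tray's front edge, 68 mm wide along y, 8 mm round bar, 117 mm above the bench; moves with the tray. Push it along the cabinet's +x from in front, tool pointing down. At home the bar's middle stands 8 mm in front of the cabinet's front plane (the hollow door closes over it), 30 mm below the roof's top.
- cabinet_door (a joint): Door angle (rad): 0 is parallel to the cabinet's front, growing as it opens toward the robot; 1.6 to 1.95 at the start. It swings on a vertical hinge at the cabinet's left (+y) with light friction and stays where it is left. Latched, it rests anywhere from -0.04 to +0.04, by the keeper's unknown setting; not latched, a spring buffer throws it more than 0.08 ajar.
- door_hinge (a point): Point on the door's vertical hinge axis, 137 mm before and 115 mm left of the cabinet's origin, at mid height of the door (84.5 mm above the bench); fixed to the cabinet; axes as the cabinet's.
- door_pad (a point): Push point on the yellow door's outer face, moves with it: 172 mm from the hinge axis along the door, 9 mm out from it, 127.5 mm above the bench, Axes: +x square into the face (the way to push), -y away from the hinge. Hollow door, 18 thick, free edge 224 mm from the hinge. A dark pull handle stands 23 mm out of it, 192 mm from the hinge, below 81 mm height: push above it.
- rinse_bottle: Bystander: clear bottle, 65 mm across, 213 mm high, stands loose right of the cabinet. Origin: centre of its underside.
- green_pot: Bystander: green water dropper, 71 mm across and high, loose on the left. Origin: centre of its underside.
- clip: Bystander: black binder clip, 39 by 46 by 17 mm, loose, near the robot. Origin: centre of its underside.
- latch_edge (a point): Where the bevelled sprung bolt leaves the door's free edge; moves with the door, axes as door_pad. The steel keeper it snaps behind stands on the cabinet's front, set up to 8 mm in or out on slots: only the feel tells. Pressing at door_pad, force climbs to 7 to 9 N over the last 12 mm, drops at the snap; 2 mm on, a rubber stop makes it climb steeply. Above 18 N is forcing it.

How it is judged:
By the outcome, as a careful person would: the job done as asked, in the order asked, and still so for the second after the job is handed in, with the robot touching nothing.
It also fails if it takes over 64 s, if anything falls off the work surface, if the arm or the gripper's body presses on something with over 40 N, if the wrist force passes 120 N, or if a joint passes its speed limit or range.

### The arm

A 6-joint arm with a two-finger parallel gripper is mounted at the origin on the work surface; the furniture and walls round the work are solid. World frame = base frame: x ahead of the robot, y to its left, z up, the work surface at z = 0. Lengths are in m, angles in rad, forces in N, time in s.
With the tool pointing down it reaches from about 0.35 to 0.775 m from the base axis. Payload 7.3 kg.
Tool frame: the origin (TCP) lies between the finger pads, 19 mm behind the fingertips; this is the grasp point; z points along the fingers, y is the line along which they close (so a half turn about z gives the same grasp; the last joint's range is limited). The gripper opens to 92 mm and grips with 3 to 60 N. Pads are 19 mm wide; open, the fingers measure 130 mm over their backs; the gripper's body (75 mm by 190 mm) begins 47 mm behind the grasp point.
Start: joints at [1.202, 0.342, 1.524, -0, 1.275, -0.146], TCP at [0.116, 0.512, 0.246] pointing down, gripper open.
Joint ranges: [-2.53, 2.53], [-0.77, 2.02], [0.04, 2.7], [-1, 4.14], [0.28, 2.66], [-3.11, 3.11]. Speed limits (rad/s): [2.57, 2.57, 3.14, 3.14, 3.14, 3.14].

### API

Orientations are given as [roll, pitch, yaw] about the fixed x, y, z axes, in that order (R = Rz(yaw) Ry(pitch) Rx(roll)).
In Python, from cell import robot gives the robot as it stands.
- The arm moves only by the tool step_arm, never from a script. Its argument "motion" is a list of rows, each a list of 2 entries, a list of its own where there are three numbers: the shift along the tool's x, y, z in units of 60 mm (1.0 is 60 mm), then the turn about the tool's z in rad. In form: [[[x, y, z], spin], ...]. A call has 1 to 10 rows; each row is the pose to reach, as a shift and turn from the pose commanded when the call began, along the tool's axes at that moment; what a row does not reach only later rows make up. A row lasts 1/8 s, in which the tool goes at most 62.5 mm and 10.7 degrees, less where a joint would pass 70% of its speed; a pose out of reach is approached as far as the arm can. A call with a gripper value outside its range is refused whole. "hand" is the closure in counts, from 0 (fully open) to 255 (shut), set as the call begins (left out, the last holds). The fingers move at their own pace and stop on an object; "squeeze" is the grip in N (left out, the last holds). Time passes only in rows, so rows that repeat a pose let the fingers close. It gives the time, the measured TCP pose, the force, the opening and the grip force at its end, in the units of the state.
- robot.observe(): the state, without advancing time (a new reading comes with each control period).
- robot.read_camera(name): name is "scene" or "top"; returns a dict with "pixels" (420x560x3 uint8, red, green, blue), "intrinsics" (3x3 intrinsics, pixels), "xyz" and "rotation" of the camera in the world. Camera axes: x right, y up, looking along -z (the intrinsics and any distortion apply to the point x, -y, -z); pixel columns grow to the right and rows downward; lengths in m; the calibration is good to about 2 mm. A picture is of the moment at which its call begins. There is no depth.
- robot.hand_in(): hands the job in; it is judged then, once.
The state is a dict: "time": time; "qpos": joint angles; "qvel": joint speeds; "joint_efforts": joint torques, N m; "tool_pos": TCP position; "tool_rot": TCP orientation; "contact_force": force on the tool from outside, world axes, zero at the start; "torque": the same for the moment, N m; "opening": finger opening in m; "grip_force": force on a finger pad.
Only numpy, scipy, OpenCV 4.12 (cv2) and the standard library are available. Lean on these libraries where they do the work, as an engineer would, in place of code of your own. Each camera call takes 0.05 s, during which the arm holds its last target. There are 200 camera calls.

## Working session

There is one attempt and no reset: what is moved stays moved. The work goes in short steps, Python scripts to look and compute and a tool call to move; the robot and the scene stay as the last step left them, time stands still between calls to the robot, and variables do not carry over. Pictures are saved under pics/ and viewed, at most 12 in all, crops included, and the job is handed in when it is done.

Besides the shell and the picture viewer there is one more tool, called after "Call:" as name(argument=value, ...), one argument or row to a line, values as JSON. step_arm: Moves the arm, as the interface text tells. Its arguments: {"type":"object","properties":{"motion":{"type":"array"},"hand":{"type":"number"},"squeeze":{"type":"number"}},"required":["motion"]}

```bash
mkdir -p pics; ls; python3 - <<'E'
from cell import robot
import cv2,numpy as np
for n in ("scene","top"):
    c=robot.read_camera(n); cv2.imwrite(f"pics/{n}0.png",cv2.resize(c["pixels"][:,:,::-1],(800,600),interpolation=cv2.INTER_CUBIC))
    print(n,c["intrinsics"],c["xyz"],c["rotation"],[k for k in c])
print(robot.observe())
E
```

```text
pics
scene [[395.02141276   0.         274.36931528]
 [  0.         395.02141276 209.12985382]
 [  0.           0.           1.        ]] [ 0.23781658 -0.68781866  0.79936293] [ 0.88509077  0.00181262 -0.43674009] ['pixels', 'intrinsics', 'xyz', 'rotation']
top [[418.27976061   0.         285.07720251]
 [  0.         418.27976061 212.4926795 ]
 [  0.           0.           1.        ]] [0.35702187 0.06371796 1.43744509] [ 0.15709719 -0.00165127 -1.59966576] ['pixels', 'intrinsics', 'xyz', 'rotation']
{'time': 0.1, 'qpos': array([ 1.20203271e+00,  3.42670986e-01,  1.52491868e+00,  8.95058613e-06,
        1.27542128e+00, -1.46003989e-01]), 'qvel': array([-7.31893815e-05, -1.02768806e-03, -1.19037378e-03,  7.48577098e-04,
        1.54609669e-03,  8.98195675e-04]), 'joint_efforts': array([ 2.76126826e-03, -4.32007313e+01, -2.44695872e+01,  7.19485036e-02,
        5.26927260e-02, -3.31880392e-05]), 'tool_pos': array([0.11583719, 0.51171061, 0.24490612]), 'tool_rot': array([-3.14019070e+00, -2.14809410e-04,  2.91883027e+00]), 'contact_force': array([0.48866011, 0.06071155, 0.68009488]), 'torque': array([-0.05749616, -0.01603053,  0.04535771]), 'grip_force': 0.0, 'opening': 0.09193284965619607}
```

View pics/scene0.png

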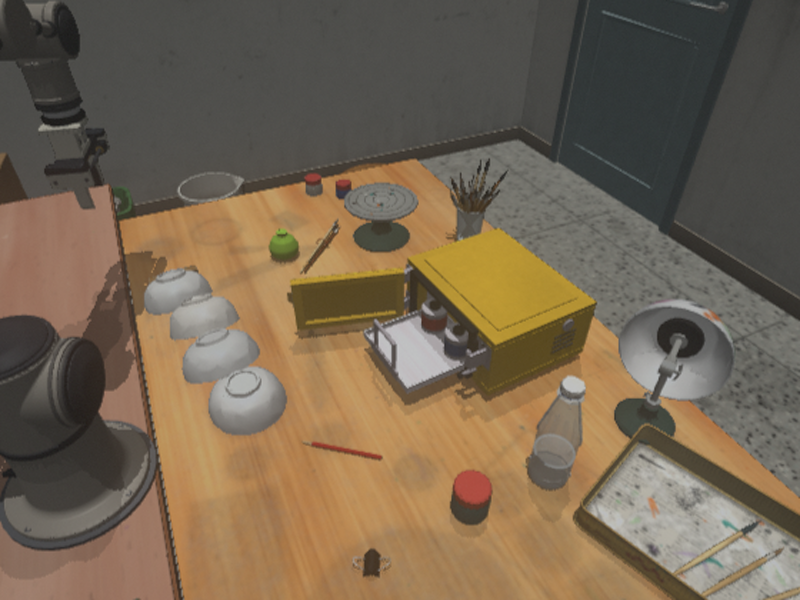

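View pics/top0.png

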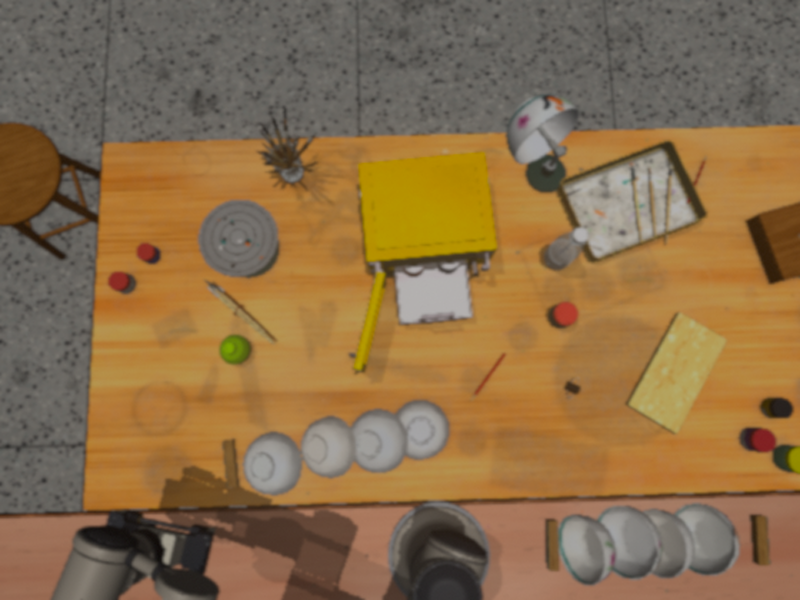

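The scene view shows the tray out, the door open at about (350,300) and the jar near (470,497). The top view has the cabinet at (427,205), the tray at (433,292), the door running from (380,275) to (360,368), and the jar lid at (564,314). I'll take enlarged crops next.

```bash
cat > h.py <<'E'
from cell import robot
import cv2,numpy as np
from scipy.spatial.transform import Rotation as R
def ray(c,u,v):
    K=c["intrinsics"]; d=np.array([(u-K[0,2])/K[0,0],-(v-K[1,2])/K[1,1],-1])
    return R.from_euler("xyz",c["rotation"]).as_matrix()@d
def at(c,u,v,z):
    d=ray(c,u,v); return c["xyz"]+d*(z-c["xyz"][2])/d[2]
def px(c,p):
    K=c["intrinsics"]; q=R.from_euler("xyz",c["rotation"]).as_matrix().T@(np.array(p)-c["xyz"])
    return K[0,2]-K[0,0]*q[0]/q[2], K[1,2]+K[1,1]*q[1]/q[2]
def crop(c,n,u0,v0,u1,v1,s):
    cv2.imwrite(n,cv2.resize(c["pixels"][v0:v1,u0:u1,::-1],None,fx=s,fy=s,interpolation=cv2.INTER_CUBIC))
E
python3 - <<'E'
from h import *
c=robot.read_camera("top"); crop(c,"pics/t1.png",240,100,420,245,4)
c=robot.read_camera("scene"); crop(c,"pics/s1.png",195,155,425,375,2.7)
E
```

```text
(no output)
```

View pics/t1.png

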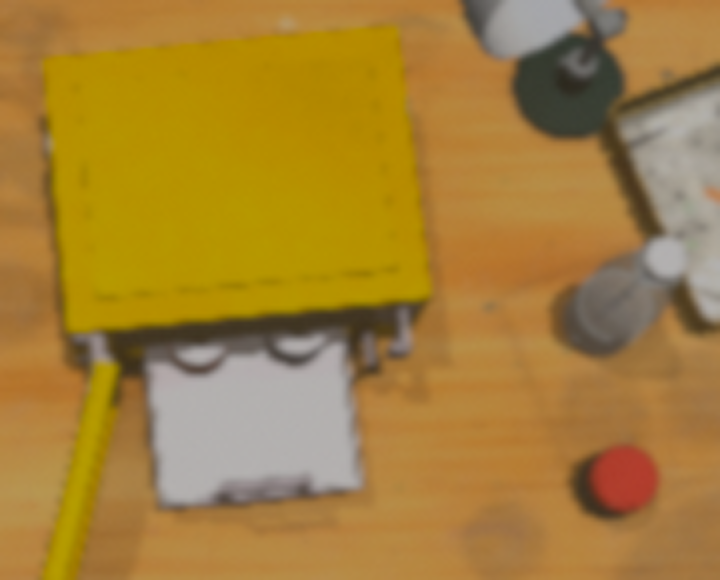

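View pics/s1.png

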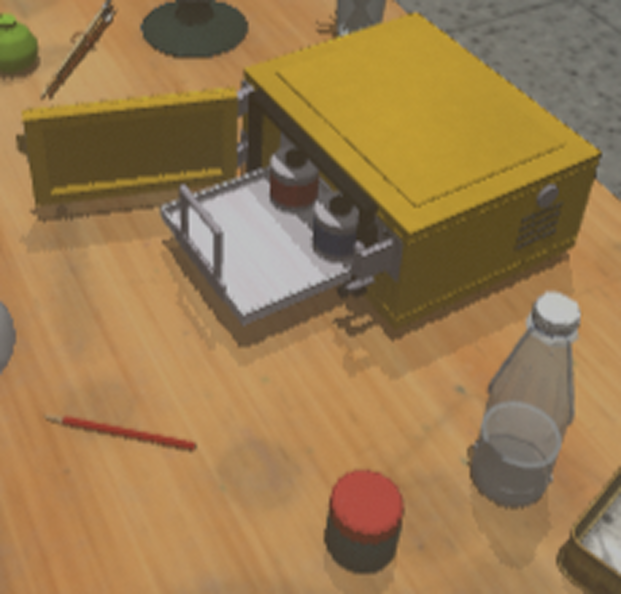

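The top crop shows the roof corners at (45,58), (397,27), (430,300) and (70,333), the handle near (265,485), and the lid at (623,478). In the scene crop the lid is at (366,503) and the handle bar runs from (184,192) to (219,240).

```bash
python3 - <<'E'
from h import *
t=robot.read_camera("top"); s=robot.read_camera("scene")
T=lambda u,v,z: at(t,240+(u)/4,100+(v)/4,z)
S=lambda u,v,z: at(s,195+u/2.7,155+v/2.7,z)
P=np.array([T(*q,.147) for q in [(45,58),(397,27),(430,300),(70,333)]]); print(P)
Q=np.array([S(*q,.147) for q in [(247,74),(413,15),(600,156),(408,230)]]); print("scene FL,BL,BR,FR",Q)
L=np.array([[115,145],[115,-145],[-115,-145],[-115,145]])
for A in (P,Q[[1,2,3,0]]):
    a=A[:,:2]; l=L; H=(l).T@(a-a.mean(0)); th=np.arctan2(H[0,1]-H[1,0],H[0,0]+H[1,1]); print("cab",a.mean(0),th)
print("lid",T(623,478,.062),S(366,503,.062))
print("bar",T(218,480,.117),T(312,474,.117),S(184,190,.117),S(219,240,.117))
print("door tip top", at(t,255,258,.14),at(t,249,257,.14))
print("bottle",T(597,325,0), "cap",T(663,258,.213))
print("pot",at(t,235*.7,349*.7,.05),"clip",at(t,572*.7,387*.7,.01))
E
```

```text
[[ 0.88609364  0.1560731   0.147     ]
 [ 0.90454078 -0.13061087  0.147     ]
 [ 0.6758862  -0.14554642  0.147     ]
 [ 0.65724372  0.14004786  0.147     ]]
scene FL,BL,BR,FR [[ 0.65593932  0.12928545  0.147     ]
 [ 0.87789859  0.15248592  0.147     ]
 [ 0.90088841 -0.13465162  0.147     ]
 [ 0.67913391 -0.14299529  0.147     ]]
cab [0.78094109 0.00499092] 0.06582602211043358
cab [0.77846506 0.00103112] 0.07797162605691549
lid [ 0.5406646  -0.31166561  0.062     ] [ 0.53954708 -0.31611999  0.062     ]
bar [0.54095864 0.02617946 0.117     ] [ 0.54363988 -0.04889946  0.117     ] [0.53491875 0.02047703 0.117     ] [ 0.53617935 -0.05587656  0.117     ]
door tip top [0.42287712 0.15255906 0.14      ] [0.42648369 0.17102332 0.14      ]
bottle [ 0.68543714 -0.31524881  0.        ] cap [ 0.68710601 -0.31244339  0.213     ]
pot [0.48130835 0.457939   0.05      ] clip [ 0.37190374 -0.32925051  0.01      ]
```

```bash
cat >> h.py <<'E'
def to(p,yaw,base=None):
    if base is None:
        o=robot.observe(); base=(o["tool_pos"],o["tool_rot"][2])
    r=R.from_euler("xyz",[np.pi,0,base[1]]); d=r.inv().apply(np.array(p)-base[0])/.06
    print("row",d.round(3),"spin",round((base[1]-yaw+np.pi)%(2*np.pi)-np.pi,3)); return (np.array(p),yaw)
E
python3 - <<'E'
from h import *
b=to((.43,.2,.25),3.06); b=to((.54,-.314,.2),3.21,b); to((.54,-.314,.04),3.21,b)
E
```

```text
row [-6.253 -3.914 -0.078] spin -0.141
row [-2.525 -8.389  0.833] spin -0.15
row [ 0.    -0.     2.667] spin 0.0
```

Call:
step_arm(
  motion=[
    [[-0.8, -0.5, 0], -0.02],
    [[-1.6, -1.0, 0], -0.04],
    [[-2.4, -1.5, 0], -0.06],
    [[-3.2, -2.0, 0], -0.08],
    [[-4.0, -2.5, 0], -0.1],
    [[-4.8, -3.0, 0], -0.12],
    [[-5.6, -3.5, 0], -0.14],
    [[-6.25, -3.91, 0], -0.14],
    [[-6.25, -3.91, 0], -0.14],
  ],
  hand=0,
)

```text
time: 1.42
tool_pos: [0.4317, 0.1983, 0.2453]
tool_rot: [-3.141, 0.0, 3.054]
contact_force: [-1.3, -0.0, -0.8]
opening: 0.0919
grip_force: 0.0
```

Call:
step_arm(
  motion=[
    [[-0.28, -0.93, 0], 0],
    [[-0.56, -1.86, 0], -0.03],
    [[-0.84, -2.8, 0], -0.05],
    [[-1.12, -3.73, 0], -0.07],
    [[-1.4, -4.66, 0], -0.1],
    [[-1.68, -5.6, 0], -0.12],
    [[-1.97, -6.53, 0], -0.15],
    [[-2.25, -7.46, 0.3], -0.15],
    [[-2.52, -8.39, 0.6], -0.15],
    [[-2.52, -8.39, 0.83], -0.15],
  ],
)

```text
time: 2.68
tool_pos: [0.5389, -0.3162, 0.1937]
tool_rot: [3.141, -0.001, -3.078]
contact_force: [0.1, 1.4, -1.0]
opening: 0.0918
grip_force: 0.0
```

Call:
step_arm(
  motion=[
    [[0, 0, 0], 0],
    [[0, 0, 0], 0],
  ],
)

```text
time: 2.92
tool_pos: [0.5394, -0.3121, 0.1967]
tool_rot: [-3.141, 0.001, -3.073]
contact_force: [0.6, -0.3, 0.5]
opening: 0.092
grip_force: 0.0
```

```bash
python3 - <<'E'
from h import *
o=robot.observe(); print(o["tool_pos"],o["tool_rot"],o["time"],o["qpos"])
c=robot.read_camera("scene"); crop(c,"pics/s2.png",240,180,480,380,3)
to((.54,-.314,.04),3.21)
E
```

```text
[ 0.53940205 -0.31214216  0.19665479] [-3.14144534e+00  7.83484929e-04 -3.07257593e+00] 2.925 [-6.47692952e-01  5.60284652e-01  1.30812165e+00  4.22254499e-04
  1.27249888e+00 -2.28762991e+00]
row [-0.006 -0.028  2.617] spin 0.001
```

View pics/s2.png

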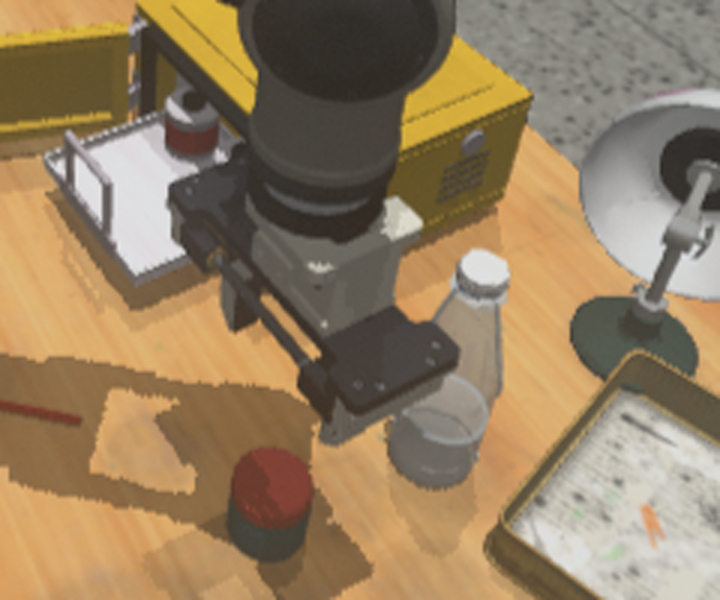

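The gripper is above the jar (lid at (272,488)) and clear of the bottle. I'll descend and grip.

Call:
step_arm(
  motion=[
    [[0, 0, 0.5], 0],
    [[0, 0, 1.0], 0],
    [[0, 0, 1.4], 0],
    [[0, 0, 1.8], 0],
    [[0, 0, 2.1], 0],
    [[0, 0, 2.35], 0],
    [[0, 0, 2.55], 0],
    [[0, 0, 2.62], 0],
    [[0, 0, 2.62], 0],
    [[0, 0, 2.62], 0],
  ],
)

```text
time: 4.22
tool_pos: [0.5393, -0.3141, 0.0391]
tool_rot: [-3.141, 0.001, -3.074]
contact_force: [0.5, -1.2, 0.4]
opening: 0.0917
grip_force: 0.0
```

Call:
step_arm(
  motion=[
    [[0, 0, 0], 0],
    [[0, 0, 0], 0],
    [[0, 0, 0], 0],
    [[0, 0, 0], 0],
    [[0, 0, 0], 0],
    [[0, 0, 0], 0],
  ],
  hand=255,
  squeeze=15,
)

```text
time: 4.97
tool_pos: [0.5389, -0.3137, 0.0385]
tool_rot: [3.141, -0.0, -3.074]
contact_force: [0.2, 0.7, 0.8]
opening: 0.0568
grip_force: 15.0
```

Call:
step_arm(
  motion=[
    [[0, 0, -0.2], 0],
    [[0, 0, -0.6], 0],
    [[0, 0, -1.1], 0],
    [[0, 0, -1.7], 0],
    [[0, 0, -2.2], 0],
    [[0, 0, -2.5], 0],
    [[0, 0, -2.5], 0],
  ],
)

```text
time: 5.85
tool_pos: [0.5395, -0.3143, 0.1906]
tool_rot: [-3.139, 0.003, -3.074]
contact_force: [-0.6, 0.2, -1.7]
opening: 0.057
grip_force: 15.0
```

```bash
python3 - <<'E'
from h import *
o=robot.observe(); print(o["tool_pos"],o["opening"],o["grip_force"],o["contact_force"])
c=robot.read_camera("top"); crop(c,"pics/t2.png",240,165,400,275,5)
E
```

```text
[ 0.53952416 -0.31429257  0.19062756] 0.057018245542321634 14.990358415354876 [-0.64865363  0.22789426 -1.66330093]
```

View pics/t2.png

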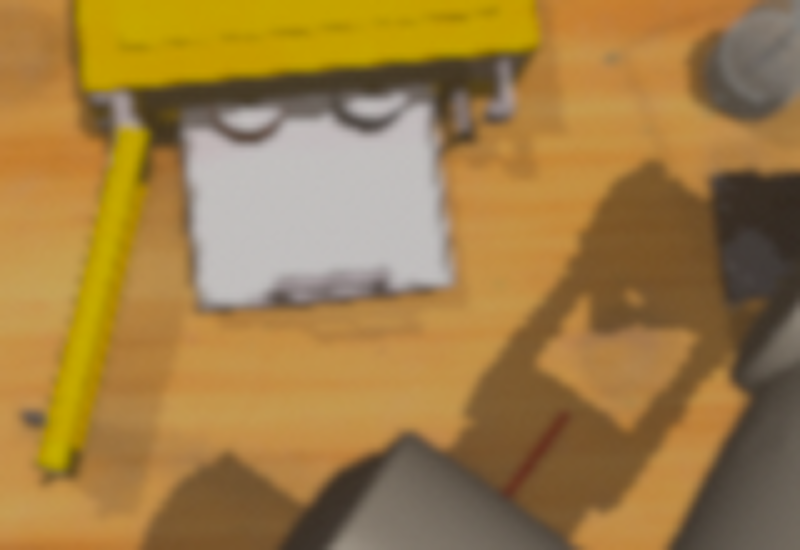

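Jar held. The tray's front corners are at (200,309) and (455,287), the tin fronts at (253,138) and (370,128), and the door's free end is at about (40–77,468).

```bash
python3 - <<'E'
from h import *
t=robot.read_camera("top"); T=lambda u,v,z: at(t,240+u/5,165+v/5,z)
C=np.array([.78,.003]); th=.068; M=np.array([[np.cos(th),np.sin(th)],[-np.sin(th),np.cos(th)]])
for n,p in dict(fl=(200,309,.055),fr=(455,287,.055),tinL=(253,138,.101),tinR=(370,128,.101),barL=(275,280,.117),barR=(388,272,.117),doorout=(38,465,.15),doorin=(77,470,.15),hin=(150,130,.15)).items():
    w=T(*p)[:2]; print(n,w.round(4),"cab",(M@(w-C)).round(4))
h=C+M.T@[-.137,.115]; print("hinge",h)
b=to((.56,-.1,.22),3.21); b=to((.605,-.01,.2),3.21,b); to((.605,-.01,.09),3.21,b)
E
```

```text
fl [0.5281 0.0734] cab [-0.2465  0.0873]
fr [ 0.538 -0.097] cab [-0.2482 -0.0833]
tinL [0.6337 0.0355] cab [-0.1438  0.0424]
tinR [ 0.6381 -0.041 ] cab [-0.1445 -0.0343]
barL [0.5377 0.0247] cab [-0.2403  0.0381]
barR [ 0.5408 -0.0475] cab [-0.2421 -0.0341]
doorout [0.423  0.1745] cab [-0.3445  0.1954]
doorin [0.4193 0.1507] cab [-0.3498  0.1719]
hin [0.6305 0.1011] cab [-0.1425  0.108 ]
hinge [0.63550265 0.1084254 ]
row [-0.594  3.528 -0.532] spin -0.001
row [-0.851  1.445  0.333] spin 0.0
row [ 0.    -0.     1.833] spin 0.0
```

Call:
step_arm(
  motion=[
    [[-0.1, 0.4, -0.3], 0],
    [[-0.3, 1.1, -0.4], 0],
    [[-0.5, 1.9, -0.4], 0],
    [[-0.7, 2.7, -0.4], 0],
    [[-0.9, 3.5, -0.4], 0],
    [[-1.1, 4.3, -0.4], 0],
    [[-1.25, 4.8, -0.3], 0],
    [[-1.3, 5.03, -0.2], 0],
    [[-1.3, 5.03, 0], 0],
    [[-1.3, 5.03, 0], 0],
  ],
)

```text
time: 7.2
tool_pos: [0.5955, -0.0083, 0.187]
tool_rot: [3.141, -0.003, -3.075]
contact_force: [-0.1, -0.1, -1.1]
opening: 0.0567
grip_force: 15.0
```

Call:
step_arm(
  motion=[
    [[0, 0, 0.3], 0],
    [[0, 0, 0.7], 0],
    [[0, 0, 1.0], 0],
    [[0, 0, 1.2], 0],
    [[0, 0, 1.4], 0],
    [[0, 0, 1.5], 0],
    [[0, 0, 1.55], 0],
    [[0, 0, 1.55], 0],
  ],
)

```text
time: 8.2
tool_pos: [0.5966, -0.0074, 0.0957]
tool_rot: [-3.142, 0.0, -3.074]
contact_force: [0.4, 0.3, -0.7]
opening: 0.0566
grip_force: 15.0
```

```bash
python3 - <<'E'
from h import *
o=robot.observe(); print(o["tool_pos"],o["tool_rot"],o["contact_force"])
c=robot.read_camera("scene"); crop(c,"pics/s3.png",195,155,395,305,4)
E
```

```text
[ 0.59663221 -0.00739484  0.09569241] [-3.14157797e+00  3.72922637e-04 -3.07425359e+00] [ 0.42085779  0.27775813 -0.74458665]
```

View pics/s3.png

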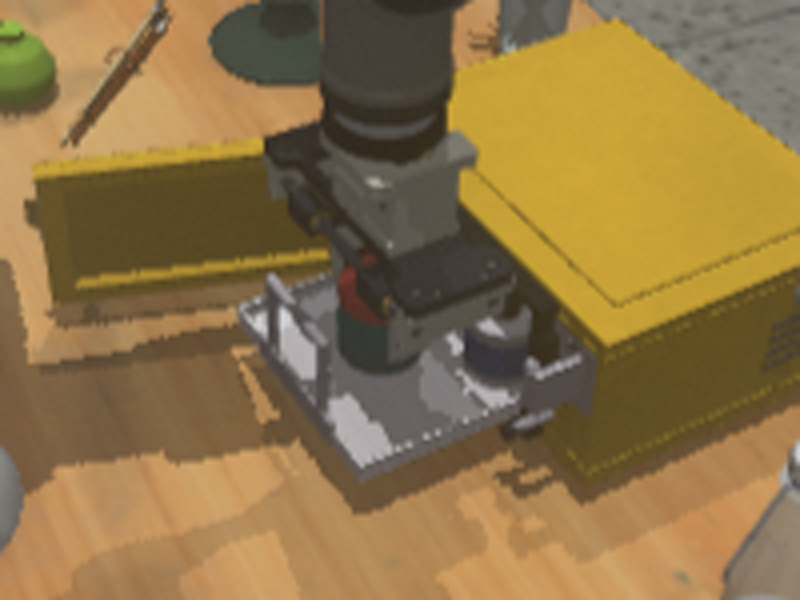

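The jar (375,320) hovers over the tray between the handle and the tins, clear all round. I'll lower it slowly.

Call:
step_arm(
  motion=[
    [[0, 0, 0.05], 0],
    [[0, 0, 0.1], 0],
    [[0, 0, 0.14], 0],
    [[0, 0, 0.17], 0],
    [[0, 0, 0.19], 0],
    [[0, 0, 0.2], 0],
    [[0, 0, 0.2], 0],
  ],
)

```text
time: 9.12
tool_pos: [0.5965, -0.0074, 0.0835]
tool_rot: [3.142, 0.0, -3.074]
contact_force: [-0.1, 0.9, -1.4]
opening: 0.0573
grip_force: 15.0
```

Call:
step_arm(
  motion=[
    [[0, 0, 0.01], 0],
    [[0, 0, 0.02], 0],
    [[0, 0, 0.03], 0],
    [[0, 0, 0.03], 0],
  ],
)

```text
time: 9.62
tool_pos: [0.5965, -0.0074, 0.0816]
tool_rot: [3.141, -0.0, -3.074]
contact_force: [0.7, -0.3, -0.6]
opening: 0.0572
grip_force: 15.0
```

Call:
step_arm(
  motion=[
    [[0, 0, 0.01], 0],
    [[0, 0, 0.02], 0],
    [[0, 0, 0.02], 0],
  ],
)

```text
time: 10.0
tool_pos: [0.597, -0.0074, 0.0815]
tool_rot: [-3.141, 0.002, -3.074]
contact_force: [-0.4, 0.9, 4.9]
opening: 0.0569
grip_force: 15.0
```

The jar is down. Release and rise.

Call:
step_arm(
  motion=[
    [[0, 0, 0], 0],
    [[0, 0, 0], 0],
    [[0, 0, 0], 0],
    [[0, 0, 0], 0],
    [[0, 0, 0], 0],
  ],
  hand=0,
)

```text
time: 10.62
tool_pos: [0.5965, -0.0074, 0.0804]
tool_rot: [3.141, -0.0, -3.074]
contact_force: [0.4, 0.3, -0.6]
opening: 0.0916
grip_force: 0.0
```

Call:
step_arm(
  motion=[
    [[0, 0, -0.2], 0],
    [[0, 0, -0.6], 0],
    [[0, 0, -1.2], 0],
    [[0, 0, -1.8], 0],
    [[0, 0, -2.2], 0],
    [[0, 0, -2.2], 0],
  ],
)

```text
time: 11.38
tool_pos: [0.5975, -0.0076, 0.2152]
tool_rot: [-3.141, 0.005, -3.074]
contact_force: [0.6, -0.3, -0.5]
opening: 0.0919
grip_force: 0.0
```

```bash
python3 - <<'E'
from h import *
C=np.array([.78,.004]); th=.068; M=np.array([[np.cos(th),np.sin(th)],[-np.sin(th),np.cos(th)]])
b=None
for p,z in [((-.31,.0),.2),((-.31,.0),.112),((-.26,0),.112),((-.135,0),.112)]:
    w=C+M.T@p; b=to((*w,z),3.21,b); print(w)
o=robot.observe(); print(o["tool_pos"])
E
```

```text
row [ 2.12  -0.016  0.254] spin -0.001
[ 0.47071644 -0.01706376]
row [ 0.    -0.     1.467] spin 0.0
[ 0.47071644 -0.01706376]
row [-0.833 -0.    -0.   ] spin 0.0
[ 0.52060089 -0.01366638]
row [-2.083e+00 -1.000e-03 -0.000e+00] spin 0.0
[ 0.645312   -0.00517293]
[ 0.59753922 -0.00757467  0.21523245]
```

Call:
step_arm(
  motion=[
    [[0.5, 0, 0], 0],
    [[1.2, 0, 0], 0],
    [[1.8, 0, 0], 0],
    [[2.12, 0, 0], 0],
    [[2.12, 0, 0.3], 0],
    [[2.12, 0, 0.9], 0],
    [[2.12, 0, 1.4], 0],
    [[2.12, 0, 1.65], 0],
    [[2.12, 0, 1.65], 0],
  ],
  hand=255,
  squeeze=20,
)

```text
time: 12.5
tool_pos: [0.4682, -0.0157, 0.1118]
tool_rot: [3.14, -0.004, -3.074]
contact_force: [0.2, -0.1, -0.1]
opening: 0.0064
grip_force: 0.0
```

Call:
step_arm(
  motion=[
    [[-0.2, 0, 0], 0],
    [[-0.5, 0, 0], 0],
    [[-0.7, 0, 0], 0],
    [[-0.85, 0, 0], 0],
    [[-1.0, 0, 0], 0],
    [[-1.1, 0, 0], 0],
    [[-1.2, 0, 0], 0],
    [[-1.2, 0, 0], 0],
  ],
)

```text
time: 13.5
tool_pos: [0.542, -0.0112, 0.1135]
tool_rot: [-3.142, 0.001, -3.074]
contact_force: [-0.1, 0.6, 0.2]
opening: 0.0004
grip_force: 0.0
```

Call:
step_arm(
  motion=[
    [[-0.12, 0, 0], 0],
    [[-0.24, 0, 0], 0],
    [[-0.38, 0, 0], 0],
    [[-0.52, 0, 0], 0],
    [[-0.66, 0, 0], 0],
    [[-0.8, 0, 0], 0],
    [[-0.94, 0, 0], 0],
    [[-1.08, 0, 0], 0],
    [[-1.2, 0, 0], 0],
    [[-1.3, 0, 0], 0],
  ],
)

```text
time: 14.75
tool_pos: [0.6197, -0.0059, 0.1135]
tool_rot: [3.142, 0.0, -3.074]
contact_force: [-1.8, 2.6, 0.0]
opening: 0.0002
grip_force: 0.9
```

Call:
step_arm(
  motion=[
    [[-0.06, 0, 0], 0],
    [[-0.12, 0, 0], 0],
    [[-0.18, 0, 0], 0],
    [[-0.24, 0, 0], 0],
  ],
)

```text
time: 15.25
tool_pos: [0.6338, -0.0049, 0.1135]
tool_rot: [3.141, -0.0, -3.074]
contact_force: [-1.4, 0.2, -0.7]
opening: 0.0006
grip_force: 0.8
```

Call:
step_arm(
  motion=[
    [[-0.03, 0, 0], 0],
    [[-0.06, 0, 0], 0],
    [[-0.09, 0, 0], 0],
  ],
)

```text
time: 15.62
tool_pos: [0.6391, -0.0046, 0.1135]
tool_rot: [3.142, 0.0, -3.074]
contact_force: [-1.4, 0.0, 0.1]
opening: 0.0003
grip_force: 0.8
```

Call:
step_arm(
  motion=[
    [[-0.02, 0, 0], 0],
    [[-0.04, 0, 0], 0],
    [[-0.06, 0, 0], 0],
  ],
)

```text
time: 16.0
tool_pos: [0.6426, -0.0043, 0.1135]
tool_rot: [3.142, -0.0, -3.074]
contact_force: [-2.0, 0.6, 0.1]
opening: 0.0007
grip_force: 0.8
```

Call:
step_arm(
  motion=[
    [[-0.02, 0, 0], 0],
    [[-0.04, 0, 0], 0],
    [[-0.06, 0, 0], 0],
  ],
)

```text
time: 16.38
tool_pos: [0.6443, -0.0042, 0.1134]
tool_rot: [3.141, -0.005, -3.074]
contact_force: [-12.1, -1.5, 6.9]
opening: 0.0006
grip_force: 6.2
```

The tray has reached its stop, with the TCP at cabinet x = -136 mm as expected. I'll back off, rise and check.

Call:
step_arm(
  motion=[
    [[0.2, 0, 0], 0],
    [[0.7, 0, 0], 0],
    [[1.2, 0, -0.4], 0],
    [[1.6, 0.3, -1.0], 0.1],
    [[1.8, 0.8, -1.6], 0.25],
    [[1.8, 1.5, -1.8], 0.4],
    [[1.8, 1.9, -1.8], 0.55],
    [[1.8, 2.5, -1.8], 0.7],
    [[1.8, 2.5, -1.8], 0.8],
    [[1.8, 2.5, -1.8], 0.8],
  ],
)

```text
time: 17.62
tool_pos: [0.5288, 0.1387, 0.2218]
tool_rot: [3.14, 0.001, 2.41]
contact_force: [-0.7, -0.1, 0.3]
opening: 0.0004
grip_force: 0.0
```

```bash
cat >> h.py <<'E'
C=np.array([.78,.004]); th=.068; M=np.array([[np.cos(th),np.sin(th)],[-np.sin(th),np.cos(th)]])
def door(a,off,z=.1275,r=.172):
    p=np.array([-.137,.115])+r*np.array([-np.sin(a),-np.cos(a)])+off*np.array([-np.cos(a),np.sin(a)])
    return (*(C+M.T@p),z),3.21-a
E
python3 - <<'E'
from h import *
o=robot.observe(); print(o["tool_pos"],o["tool_rot"],o["qpos"])
c=robot.read_camera("scene"); crop(c,"pics/s4.png",195,120,435,300,3.3)
print("tip px", [tuple(np.round((np.array(px(c,C_))-[195,120])*3.3)) for C_ in [(.423,.1745,.15),(.4193,.1507,.15)]])
for z in (.21,.1275): print(door(1.89,.06,z)); to(*door(1.89,.06,z))
E
```

```text
[0.52878056 0.13866917 0.22184799] [3.14047057e+00 1.05786928e-03 2.41046861e+00] [ 1.16279328e-01  4.00280319e-01  1.50330665e+00 -5.31369844e-05
  1.23646437e+00 -7.23376151e-01]
tip px [(np.float64(25.0), np.float64(244.0)), (np.float64(29.0), np.float64(261.0))]
((np.float64(0.4838152538711818), np.float64(0.21029628168112252), 0.21), 1.32)
row [1.359 0.394 0.197] spin 1.091
((np.float64(0.4838152538711818), np.float64(0.21029628168112252), 0.1275), 1.32)
row [1.359 0.394 1.572] spin 1.091
```

View pics/s4.png

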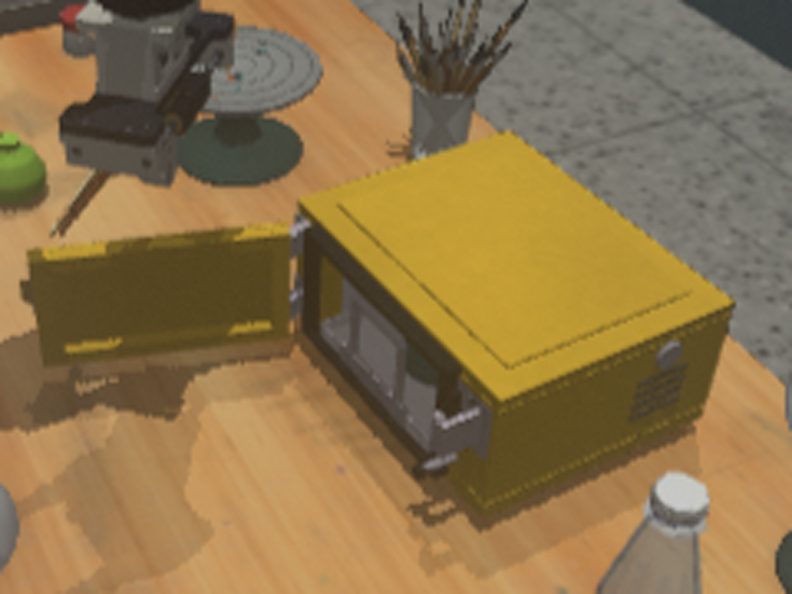

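The tray is home, with its handle at (380,335) inside the front and the jar behind it at (425,365). The door hasn't moved. Next I'll go to the door's outer side.

Call:
step_arm(
  motion=[
    [[0.3, 0.1, 0], 0.17],
    [[0.7, 0.2, 0], 0.35],
    [[1.1, 0.3, 0], 0.52],
    [[1.36, 0.39, 0], 0.7],
    [[1.36, 0.39, 0], 0.88],
    [[1.36, 0.39, 0.1], 1.05],
    [[1.36, 0.39, 0.5], 1.09],
    [[1.36, 0.39, 1.0], 1.09],
    [[1.36, 0.39, 1.4], 1.09],
    [[1.36, 0.39, 1.57], 1.09],
  ],
)

```text
time: 18.92
tool_pos: [0.4832, 0.2097, 0.1262]
tool_rot: [-3.14, 0.001, 1.319]
contact_force: [-0.4, -0.1, -0.2]
opening: 0.0003
grip_force: 0.0
```

```bash
python3 - <<'E'
from h import *
o=robot.observe(); print(o["tool_pos"],o["tool_rot"])
for a,f in [(1.89,.04),(1.89,.028),(1.89,.0185),(1.84,.0185),(1.78,.0185),(1.71,.0185),(1.64,.0185),(1.57,.0185),(1.5,.0185),(1.43,.0185)]: to(*door(a,f))
E
```

```text
[0.48318656 0.20968344 0.12624471] [-3.14029027e+00  6.84182297e-04  1.31937138e+00]
row [-0.321  0.008 -0.021] spin -0.001
row [-0.521  0.008 -0.021] spin -0.001
row [-0.679  0.008 -0.021] spin -0.001
row [-0.823 -0.004 -0.021] spin -0.051
row [-0.996 -0.009 -0.021] spin -0.111
row [-1.197e+00 -1.000e-03 -2.100e-02] spin -0.181
row [-1.398  0.021 -0.021] spin -0.251
row [-1.597  0.056 -0.021] spin -0.321
row [-1.792  0.106 -0.021] spin -0.391
row [-1.984  0.169 -0.021] spin -0.461
```

Call:
step_arm(
  motion=[
    [[-0.3, 0, -0.02], 0],
    [[-0.5, 0, -0.02], 0],
    [[-0.68, 0, -0.02], 0],
    [[-0.82, 0, -0.02], -0.05],
    [[-1.0, 0, -0.02], -0.11],
    [[-1.2, 0, -0.02], -0.18],
    [[-1.4, 0.02, -0.02], -0.25],
    [[-1.6, 0.06, -0.02], -0.32],
    [[-1.79, 0.11, -0.02], -0.39],
    [[-1.98, 0.17, -0.02], -0.46],
  ],
)

```text
time: 20.18
tool_pos: [0.4639, 0.092, 0.1293]
tool_rot: [3.14, 0.0, 1.781]
contact_force: [0.7, 0.9, 0.4]
opening: 0.0007
grip_force: 0.5
```

```bash
python3 - <<'E'
from h import *
o=robot.observe(); print(o["tool_pos"],o["tool_rot"],o["contact_force"])
t=robot.read_camera("top"); 
for k in range(10): to(*door(1.35-.08*k,.0185),base=(np.array(door(1.43,.0185)[0]),1.78))
crop(t,"pics/t5.png",230,150,400,280,4.5)
E
```

```text
[0.46388684 0.09197638 0.12927942] [3.13970067e+00 1.30505360e-05 1.78091381e+00] [0.65939989 0.90108014 0.44176455]
row [-0.23  -0.016 -0.   ] spin -0.08
row [-0.461 -0.013 -0.   ] spin -0.16
row [-0.69   0.009  0.   ] spin -0.24
row [-0.917  0.048  0.   ] spin -0.32
row [-1.141  0.106  0.   ] spin -0.4
row [-1.359  0.181  0.   ] spin -0.48
row [-1.57   0.273  0.   ] spin -0.56
row [-1.773  0.382  0.   ] spin -0.64
row [-1.967  0.507  0.   ] spin -0.72
row [-2.15   0.647  0.   ] spin -0.8
```

View pics/t5.png

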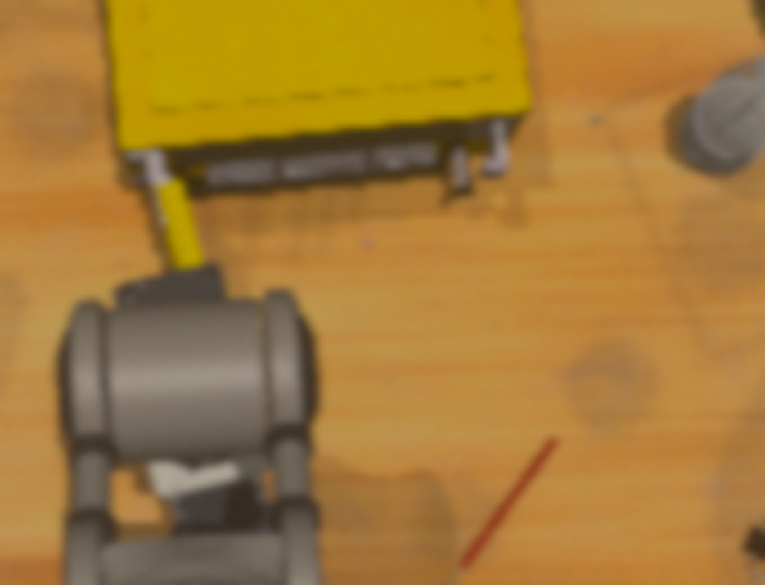

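The door, at (180,225), is swinging with the tool. The tray stays home and the keeper shows at (462,170). I'll keep sweeping.

Call:
step_arm(
  motion=[
    [[-0.23, -0.02, 0], -0.08],
    [[-0.46, -0.01, 0], -0.16],
    [[-0.69, 0.01, 0], -0.24],
    [[-0.92, 0.05, 0], -0.32],
    [[-1.14, 0.11, 0], -0.4],
    [[-1.36, 0.18, 0], -0.48],
    [[-1.57, 0.27, 0], -0.56],
    [[-1.77, 0.38, 0], -0.64],
    [[-1.97, 0.51, 0], -0.72],
    [[-2.15, 0.65, 0], -0.8],
  ],
)

```text
time: 21.48
tool_pos: [0.5283, -0.026, 0.1289]
tool_rot: [3.141, -0.0, 2.58]
contact_force: [-0.3, 0.2, 0.6]
opening: 0.0006
grip_force: 0.5
```

```bash
python3 - <<'E'
from h import *
o=robot.observe(); print(o["tool_pos"],o["tool_rot"],o["contact_force"],door(.63,.0185))
for k in range(9): to(*door(.57-.05*k,.0185),base=(np.array(door(.63,.0185)[0]),2.58))
E
```

```text
[ 0.52833354 -0.02595624  0.12892135] [ 3.14146367e+00 -9.88895786e-05  2.57996287e+00] [-0.34944856  0.1965877   0.64744356] ((np.float64(0.5281928139795384), np.float64(-0.02626118597493976), 0.1275), 2.58)
row [-0.172 -0.013 -0.   ] spin -0.06
row [-0.317 -0.017 -0.   ] spin -0.11
row [-0.461 -0.013 -0.   ] spin -0.16
row [-0.604 -0.002 -0.   ] spin -0.21
row [-0.747  0.017  0.   ] spin -0.26
row [-0.889  0.042  0.   ] spin -0.31
row [-1.03   0.075  0.   ] spin -0.36
row [-1.168  0.114  0.   ] spin -0.41
row [-1.305  0.161  0.   ] spin -0.46
```

Call:
step_arm(
  motion=[
    [[-0.17, -0.01, 0], -0.06],
    [[-0.32, -0.02, 0], -0.11],
    [[-0.46, -0.01, 0], -0.16],
    [[-0.6, 0, 0], -0.21],
    [[-0.75, 0.02, 0], -0.26],
    [[-0.89, 0.04, 0], -0.31],
    [[-1.03, 0.07, 0], -0.36],
    [[-1.17, 0.11, 0], -0.41],
    [[-1.3, 0.16, 0], -0.46],
    [[-1.3, 0.16, 0], -0.46],
  ],
)

```text
time: 22.72
tool_pos: [0.5997, -0.0593, 0.1288]
tool_rot: [-3.142, 0.001, 3.037]
contact_force: [0.5, 0.7, -0.3]
opening: 0.0006
grip_force: 0.0
```

```bash
python3 - <<'E'
from h import *
o=robot.observe(); print(o["tool_pos"],o["tool_rot"],o["contact_force"],door(.17,.0185))
for a in (.15,.13,.11,.09,.07,.05,.03,.01,-.01,-.03,-.05): to(*door(a,.0185),base=(np.array(door(.17,.0185)[0]),3.04))
E
```

```text
[ 0.59972562 -0.05929401  0.12878512] [-3.14155913e+00  7.80157644e-04  3.03726026e+00] [ 0.52560191  0.71687032 -0.2507486 ] ((np.float64(0.5995852062531363), np.float64(-0.05979690152278873), 0.1275), 3.04)
row [-0.057 -0.006 -0.   ] spin -0.02
row [-0.115 -0.01  -0.   ] spin -0.04
row [-0.172 -0.013 -0.   ] spin -0.06
row [-0.23  -0.016 -0.   ] spin -0.08
row [-0.288 -0.017 -0.   ] spin -0.1
row [-0.345 -0.016 -0.   ] spin -0.12
row [-0.403 -0.015 -0.   ] spin -0.14
row [-0.461 -0.013 -0.   ] spin -0.16
row [-0.518 -0.009 -0.   ] spin -0.18
row [-0.576 -0.004 -0.   ] spin -0.2
row [-0.633  0.002  0.   ] spin -0.22
```

Call:
step_arm(
  motion=[
    [[-0.06, 0, 0], -0.02],
    [[-0.12, -0.01, 0], -0.04],
    [[-0.17, -0.01, 0], -0.06],
    [[-0.23, -0.02, 0], -0.08],
    [[-0.29, -0.02, 0], -0.1],
    [[-0.29, -0.02, 0], -0.1],
  ],
)

```text
time: 23.48
tool_pos: [0.6167, -0.0618, 0.1284]
tool_rot: [3.141, -0.0, 3.139]
contact_force: [-2.9, -0.2, 0.8]
opening: 0.0003
grip_force: 1.3
```

Call:
step_arm(
  motion=[
    [[-0.02, 0, 0], -0.01],
    [[-0.04, 0, 0], -0.01],
    [[-0.06, 0, 0], -0.02],
    [[-0.06, 0, 0], -0.02],
  ],
)

```text
time: 23.98
tool_pos: [0.6196, -0.0621, 0.1284]
tool_rot: [-3.142, -0.002, -3.124]
contact_force: [-5.1, 0.0, 2.5]
opening: 0.0002
grip_force: 2.8
```

Call:
step_arm(
  motion=[
    [[-0.02, 0, 0], -0.01],
    [[-0.04, 0, 0], -0.01],
    [[-0.06, 0, 0], -0.02],
    [[-0.06, 0, 0], -0.02],
  ],
)

```text
time: 24.48
tool_pos: [0.6231, -0.0624, 0.1284]
tool_rot: [-3.141, -0.002, -3.105]
contact_force: [-6.7, -1.9, 2.3]
opening: 0.0002
grip_force: 3.1
```

Call:
step_arm(
  motion=[
    [[-0.01, 0, 0], 0],
    [[-0.02, 0, 0], 0],
    [[-0.02, 0, 0], 0],
  ],
)

```text
time: 24.85
tool_pos: [0.6243, -0.0624, 0.1284]
tool_rot: [-3.141, -0.002, -3.104]
contact_force: [-5.6, -1.8, 2.1]
opening: 0.0003
grip_force: 2.9
```

Call:
step_arm(
  motion=[
    [[-0.01, 0, 0], 0],
    [[-0.02, 0, 0], 0],
    [[-0.02, 0, 0], 0],
  ],
)

```text
time: 25.22
tool_pos: [0.6258, -0.0624, 0.1284]
tool_rot: [-3.141, -0.001, -3.104]
contact_force: [-4.2, -1.0, 0.7]
opening: 0.0004
grip_force: 2.4
```

Call:
step_arm(
  motion=[
    [[-0.01, 0, 0], 0],
    [[-0.02, 0, 0], 0],
    [[-0.02, 0, 0], 0],
  ],
)

```text
time: 25.6
tool_pos: [0.6275, -0.0623, 0.1284]
tool_rot: [-3.141, -0.0, -3.105]
contact_force: [-3.7, -2.5, -1.0]
opening: 0.0006
grip_force: 1.7
```

Call:
step_arm(
  motion=[
    [[-0.01, 0, 0], 0],
    [[-0.02, 0, 0], 0],
    [[-0.02, 0, 0], 0],
  ],
)

```text
time: 25.98
tool_pos: [0.6289, -0.0616, 0.1285]
tool_rot: [3.142, 0.0, -3.104]
contact_force: [-2.1, -1.4, -1.4]
opening: 0.0003
grip_force: 0.9
```

Call:
step_arm(
  motion=[
    [[-0.01, 0, 0], 0],
    [[-0.02, 0, 0], 0],
    [[-0.02, 0, 0], 0],
  ],
)

```text
time: 26.35
tool_pos: [0.6293, -0.0616, 0.1285]
tool_rot: [3.141, -0.001, -3.104]
contact_force: [-5.4, -1.7, 1.5]
opening: 0.0005
grip_force: 2.6
```

Call:
step_arm(
  motion=[
    [[-0.01, 0, 0], 0],
    [[-0.02, 0, 0], 0],
    [[-0.02, 0, 0], 0],
  ],
)

```text
time: 26.72
tool_pos: [0.6304, -0.0616, 0.1285]
tool_rot: [3.141, -0.002, -3.104]
contact_force: [-6.2, -1.3, 1.4]
opening: 0.0001
grip_force: 2.8
```

```bash
python3 - <<'E'
from h import *
for k in range(3):
    o=robot.observe(); print(o["tool_pos"],o["contact_force"],o["torque"],o["grip_force"])
    c=robot.read_camera("scene")
crop(c,"pics/s6.png",215,120,415,270,4)
E
```

```text
[ 0.63044552 -0.06155464  0.12848905] [-6.24507353 -1.31060893  1.39295939] [-0.22240449  0.78964665  0.04859285] 2.7509352564811707
[ 0.63045428 -0.06157679  0.12852899] [-6.06182624 -2.28517947  1.43150008] [-0.18876552  0.79296317  0.06196532] 2.7387338876724243
[ 0.63045647 -0.06158406  0.12852555] [-4.74479174 -1.21866533  2.15451094] [-0.19274696  0.79500948  0.10149454] 2.733147293329239
```

View pics/s6.png

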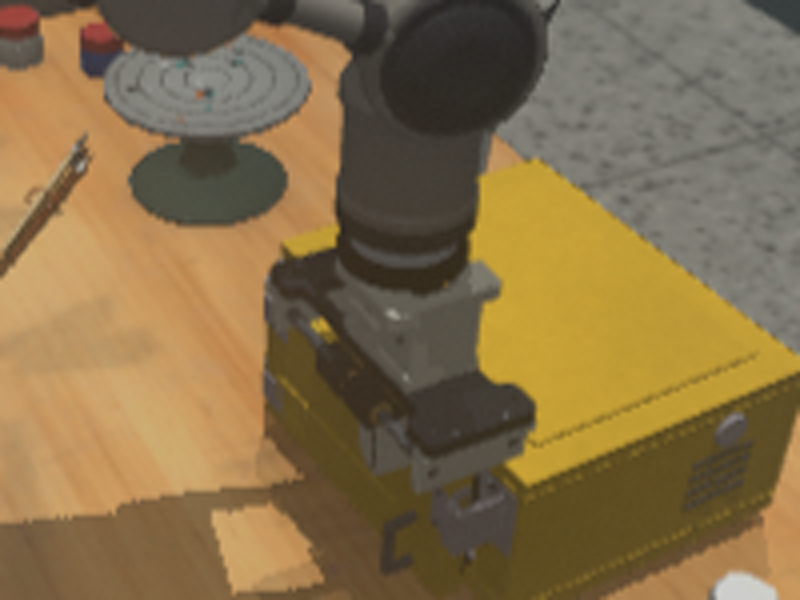

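Call:
step_arm(
  motion=[
    [[-0.01, 0, 0], 0],
    [[-0.02, 0, 0], 0],
    [[-0.02, 0, 0], 0],
  ],
)

```text
time: 27.25
tool_pos: [0.6306, -0.0616, 0.1285]
tool_rot: [3.141, -0.004, -3.104]
contact_force: [-10.2, -2.0, 4.7]
opening: 0.0002
grip_force: 4.9
```

The force is climbing steeply, so the door is on the rubber stop. I'll ease off and see whether it stays.

Call:
step_arm(
  motion=[
    [[0.03, 0, 0], 0],
    [[0.06, 0, 0], 0],
    [[0.1, 0, 0], 0],
    [[0.15, 0, 0], 0],
    [[0.2, 0, 0], 0],
    [[0.2, 0, 0], 0],
  ],
)

```text
time: 28.0
tool_pos: [0.6202, -0.062, 0.1286]
tool_rot: [3.141, 0.0, -3.104]
contact_force: [0.1, -0.3, -0.7]
opening: 0.0005
grip_force: 0.0
```

Call:
step_arm(
  motion=[
    [[0.2, 0, 0], 0],
    [[0.5, 0, 0], 0],
    [[1.0, 0, 0], 0],
    [[1.5, 0, -0.3], 0],
    [[2.0, 0, -1.0], 0],
    [[2.3, 0, -1.6], 0],
    [[2.3, 0, -1.6], 0],
  ],
)

```text
time: 28.88
tool_pos: [0.483, -0.0675, 0.2275]
tool_rot: [-3.14, 0.006, -3.105]
contact_force: [0.2, -0.5, -0.7]
opening: 0.0006
grip_force: 0.0
```

```bash
python3 - <<'E'
from h import *
o=robot.observe(); print(o["tool_pos"],o["contact_force"])
c=robot.read_camera("scene"); t=robot.read_camera("top")
for a in (0,.1):
    p=C+M.T@(np.array([-.137,.115])+.224*np.array([-np.sin(a),-np.cos(a)])+.009*np.array([-np.cos(a),np.sin(a)]))
    for z in (.15,.02): print(a,z,(np.array(px(c,(*p,z)))-[215,120])*3)
A=cv2.resize(c["pixels"][120:320,215:415],None,fx=3,fy=3,interpolation=cv2.INTER_CUBIC)
cv2.imwrite("pics/s7.png",A[:,:,::-1])
E
```

```text
[ 0.48299127 -0.06754885  0.22754884] [ 0.21505187 -0.45161784 -0.74524861]
0 0.15 [334.51279691 349.33418291]
0 0.02 [322.25496504 458.80752106]
0.1 0.15 [309.76867214 357.19759884]
0.1 0.02 [299.42299066 466.78353939]
```

View pics/s7.png

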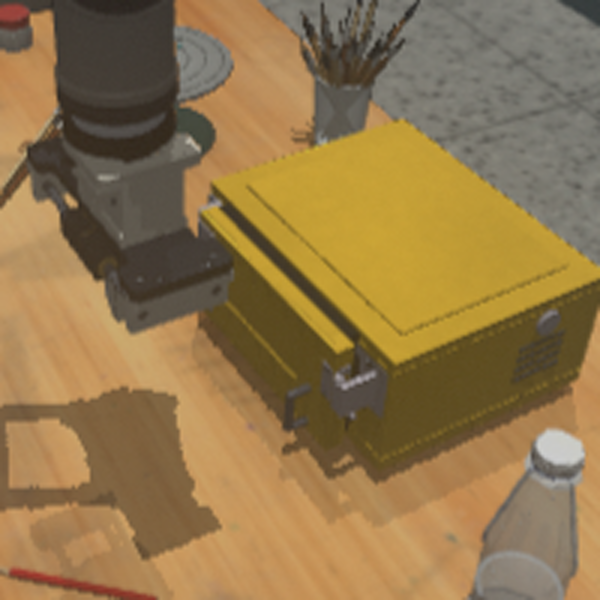

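The door's free top corner is at (334,352), which matches angle 0 (predicted 334,349). It stayed there once the tool let go, so it is latched, and the bystanders haven't moved.

```bash
python3 -c "
from cell import robot
print(robot.hand_in())"
```

```text
the job is handed in; nothing more can be done
None
```

The teal jar is upright on the spill tray, the tray is fully home, and the door is latched and staying shut on its own; I handed the job in at about 29 s (hand-in gave no verdict), with the highest reading on the door about 11 N.

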